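# Bring the honey round to the mug

### The job

Turn the wooden lazy Susan gently, by pushing one of its upright dividers with a fingertip, until the honey jar has come round to the mug and stands squarely opposite it, on the straight line from the hub to the middle of the coaster. Leave it at rest there. Do not touch or lift anything that stands on the turntable, and do not disturb the mug on its coaster or the teaspoon.

Things in the scene. Friction and masses are not known exactly. Their poses are not given: they have to be found in the camera images.
- turntable (a joint): turn of the lazy Susan in rad, 0 at the start, growing anticlockwise from above; turns more than a full turn either way, takes 1 to 2 N at a divider's outer end and stays where it is left. Round wooden tray 270 mm across, floor 22 mm above the worktop, rim 6 mm high; its foot is fixed
- hub (a point): point on the turning axis, 95 mm above the worktop, level with the divider tops; turns with the tray, z up. Four upright dividers run out along its +x, +y, -x, -y: each 8 mm thick, from 14 to 130 mm from the axis, from the tray floor (22 mm) to 95 mm above the worktop. The hub post is 28 mm thick, its cap 10 mm higher. One thing stands in each quarter, about 78 mm from the axis
- honey_jar: jar of honey with a white lid and a dark label, 60 mm in diameter, 99 mm tall, loose on the tray; origin at the centre of its underside, z up. It is the one to bring round; it rides with the tray
- salt_shaker: salt shaker with a grey rounded top, 44 mm in diameter, 90 mm tall, loose on the tray; origin at the centre of its underside, z up
- spice_jar: spice jar with a dark brown cap, 44 mm in diameter, 96 mm tall, loose on the tray; origin at the centre of its underside, z up
- tin: low food tin, 75 mm in diameter, 58 mm tall, loose on the tray; origin at the centre of its underside, z up
- coaster: square cork coaster, 100 x 100 x 5 mm, fixed on the worktop beside the lazy Susan, on the robot's side of it; origin at the centre of its underside, its x axis points at the lazy Susan's axis, which is 215 mm away
- serving_spot (a point): where the honey jar's underside centre has to come: on the tray floor, 22 mm above the worktop, on the straight line from the coaster's centre to the hub, 78 mm from the hub's axis (137 mm from the coaster's centre); fixed, does not turn with the tray
- mug: mug, green above and white below, cup 78 mm in diameter, 101 mm tall, standing loose in the middle of the coaster with its handle to the side; origin at its underside, z up, the cup's middle is 19 mm along +y from it and the handle reaches 58 mm along -y
- spoon: steel teaspoon 130 mm long lying loose on the worktop near the front edge, to the right; origin at the centre of its underside
- foot: dark steel foot under the tray, a disc 180 mm across, fixed on the worktop; carries the lazy Susan and stands for it in the rules. Origin on the turning axis, at worktop height; does not turn
Not all that is in view belongs to the job. What is shaped like the honey_jar but red or turquoise is not meant.

How it is judged:
On the way:
1. the lazy Susan has been turned at least 0.3 rad (17 degrees) from its start, either way ((value of joint turntable above 0.3 rad or value of joint turntable below -0.3 rad)), for 0.1 s.
At the end, for the whole second after the job is handed in: The honey jar stands upright on the tray floor within 22 mm of the serving spot (about 16 degrees of turn), and it and the lazy Susan are at rest (horizontal distance between honey_jar and serving_spot below 0.022 m and height (world z) of honey_jar between 0.016 and 0.028 m and angle between honey_jar's own z axis and vertical below 0.1 rad and linear speed of honey_jar below 0.01 m/s and velocity of joint turntable between -0.05 and 0.05 rad/s); the robot touches nothing.
It fails at once if something on the turntable is touched by the robot with more than 1.5 N (contact force between any of the arm, the fingers and honey_jar above 1.5 N or contact force between any of the arm, the fingers and salt_shaker above 1.5 N or contact force between any of the arm, the fingers and spice_jar above 1.5 N or contact force between any of the arm, the fingers and tin above 1.5 N).
It fails at once if something on the turntable is lifted more than 12 mm or tipped more than 0.3 rad (height (world z) of any of honey_jar, salt_shaker, spice_jar, tin above 0.034 m or angle between any of honey_jar, salt_shaker, spice_jar, tin's own z axis and vertical above 0.3 rad).
It fails at once if the lazy Susan is spun faster than 2.5 rad/s (velocity of joint turntable above 2.5 rad/s or velocity of joint turntable below -2.5 rad/s).
It fails at once if the lazy Susan is struck, pressed or gripped with more than 40 N (contact force between any of the arm, the fingers and foot above 40 N).
It fails at once if the mug or the teaspoon is moved more than 15 mm, or the mug is tipped (distance of any of mug, spoon from where it was at the start of the episode above 0.015 m or angle between mug's own z axis and vertical above 0.3 rad).
It also fails if it takes over 64 s, if anything falls off the work surface, if the arm or the gripper's body presses on something with over 40 N, if the wrist force passes 120 N, or if a joint passes its speed limit or range.

### The arm

A 6-joint arm with a two-finger parallel gripper is mounted at the origin on a cart in front of the work surface, level with it; the furniture and walls round the work are solid. World frame = base frame: x ahead of the robot, y to its left, z up, the work surface at z = 0. Lengths are in m, angles in rad, forces in N, time in s.
With the tool pointing down it reaches from about 0.375 to 0.925 m from the base axis. Payload 5.7 kg.
Tool frame: the origin (TCP) lies at the very end of the fingers, on their centre line; the grasp point (between the pads) lies 19 mm behind it; z points along the fingers, y is the line along which they close (so a half turn about z gives the same grasp; the last joint's range is limited). The gripper opens to 85 mm and grips with 20 to 120 N. Pads are 22 mm wide; open, the fingers measure 114 mm over their backs; the gripper's body (76 mm by 85 mm) begins 54 mm behind the grasp point. The pads swing forward as they close: fully open they stand 13 mm farther back than shut.
Start: joints at [-1.264, 0.359, 1.51, -0, 1.272, -0.115], TCP at [0.246, -0.547, 0.231] pointing down, gripper open.
Joint ranges: [-2.97, 2.97], [-1.01, 2.36], [0.21, 2.38], [-0.96, 4.11], [0.2, 2.71], [-2.98, 2.98]. Speed limits (rad/s): [2.39, 2.39, 3.14, 3.14, 3.14, 3.14].

### API

Orientations are given as a unit quaternion [w, x, y, z].
In Python, from rig import state, read_camera, calibration, finish_job, search_frame, place_of gives the robot as it stands. The module is installed in compiled form; this text tells all that it offers.
- The arm moves only by the shell command python3 -m handwheel 'ROWS' [FORCE]. ROWS is JSON, a list of rows, each an object of numbers: "rx", "ry", "rz": the turn, a rotation vector about the tool's x, y, z in degrees; "x", "y", "z": the shift along the tool's x, y, z in cm; "fingers": the closure, from -1 (fully open) to 1 (shut). In form: [{"rx": .., "ry": .., "rz": .., "x": .., "y": .., "z": .., "fingers": ..}, ...]. A call has exactly 10 rows; each row shifts and turns the commanded pose from where the row before left it, along the tool's axes as they then stand; what a row does not reach is not made up. A row lasts 1/10 s, in which the tool goes at most 50 mm and 8.59 degrees, less where a joint would pass 70% of its speed; a pose out of reach is approached as far as the arm can. A call is refused whole if a number of a shift passes 5 or a number of a turn 8.59, either way. A call with a gripper value outside its range is refused whole. The fingers move at their own pace and stop on an object; FORCE is the grip in N (left out, the last holds). Time passes only in rows, so rows that do not move let the fingers close, or fill a call up. It gives the time, the measured TCP pose, the force, the opening and the grip force at its end, in the units of the state.
- state(): the state, without advancing time (a new reading comes with each control period).
- read_camera(name): name is "scene" or "top" or "wrist"; returns (picture, depth): 400x640x3 uint8, red, green, blue; 400x640 float32, m along the optical axis (not along the pixel's ray), 0 where there is no reading.
- calibration(name): a dict with "fx", "fy", "cx", "cy" (pixels), "R" (3x3) and "t" (3): a world point X has camera coordinates R X + t. Camera axes: x right, y down, z forward; pixel columns grow to the right and rows downward; lengths in m; the calibration is good to about 2 mm. A picture is of the moment at which its call begins: read the wrist's pose just before it. calibration takes no time and is no camera call; for the wrist camera it gives the pose at the moment of the call.
- finish_job(): hands the job in; it is judged then, once.
Trained networks look in the newest picture that a camera, given by its name, has taken for a name from the list of things; names that differ only in an ending like _2 or _b are one class to them, and where a whole thing is asked for, a point or a joint stands for the part that bears it (a point fixed in the world has none). Each returns a list of dicts, best first, with "confidence" (0 to 1); they miss things now and then, are a little off and sometimes report something else, mostly with a low value. They report only what shows in the picture. A call takes as long as a camera call. They do not tell look-alikes from the thing itself.
- search_frame(camera, name): "extent" ([centre column, centre row, width, height] in pixels, round what is visible of it).
- place_of(camera, name): "centre" ([row, column] in pixels: a listed point, or the origin of a listed thing).
The state is a dict: "clock": time; "joint_pos": joint angles; "qvel": joint speeds; "joint_efforts": joint torques, N m; "ee_pos": TCP position; "tcp_rot": TCP orientation; "ft_force": force on the tool from outside, world axes, zero at the start; "wrist_torque": the same for the moment, N m; "opening": finger opening in m; "finger_force": force on a finger pad.
Only numpy, scipy, OpenCV 4.12 (cv2) and the standard library are available. Lean on these libraries where they do the work, as an engineer would, in place of code of your own. Each camera call takes 0.05 s, during which the arm holds its last target. There are 200 camera calls.

## Working session

There is one attempt and no reset: what is moved stays moved. The work goes in short steps, Python scripts to look and compute and a shell command to move; the robot and the scene stay as the last step left them, time stands still between calls to the robot, and variables do not carry over. Pictures are saved under pics/ and viewed, at most 10 in all, crops included, and the job is handed in when it is done.

```bash
mkdir -p pics
cat > h.py <<'E'
import numpy as np, cv2
from rig import *
def ray(cam,r,c):
    k=calibration(cam);R=np.array(k["R"]);t=np.array(k["t"])
    d=R.T@np.array([(c-k["cx"])/k["fx"],(r-k["cy"])/k["fy"],1.]);return -R.T@t,d
def at_z(cam,r,c,z):
    o,d=ray(cam,r,c);return o+d*(z-o[2])/d[2]
def tri(a,b):
    (o1,d1),(o2,d2)=a,b
    s=np.linalg.lstsq(np.c_[d1,-d2],o2-o1,rcond=None)[0]
    p,q=o1+d1*s[0],o2+d2*s[1];return (p+q)/2,np.linalg.norm(p-q)
E
python3 - <<'E'
from h import *
np.set_printoptions(precision=3,suppress=True)
ims=[]
P={}
for c in("scene","top"):
    im,d=read_camera(c);np.savez("d_"+c,im=im,d=d);cv2.imwrite(f"pics/{c}.png",im[:,:,::-1])
    for n in("hub","honey_jar","coaster","mug","salt_shaker","spice_jar","tin","spoon","foot"):
        for e in place_of(c,n)[:3]:
            if e["confidence"]>.3:
                P.setdefault(n,{}).setdefault(c,[]).append(e["centre"]); print(c,n,np.array(e["centre"]),round(e["confidence"],2))
for n in P:
    if len(P[n])==2:
        for a in P[n]["scene"]:
            for b in P[n]["top"]: print(n,a,b,*tri(ray("scene",*a),ray("top",*b)))
s=state();print(s["clock"],s["ee_pos"],s["tcp_rot"])
E
```

```text
scene hub [187.7 293.5] 0.87
scene honey_jar [259.  192.1] 0.91
scene honey_jar [297.4 243.5] 0.69
scene honey_jar [198.1 310.6] 0.66
scene coaster [265.  344.1] 0.58
scene mug [260.4 348.8] 0.79
scene salt_shaker [228.  271.7] 0.55
scene spice_jar [203.9 269.8] 0.8
scene spice_jar [265.9 345. ] 0.52
scene tin [221.6 322.1] 0.96
scene tin [215.3 296.6] 0.74
scene spoon [215.2 297. ] 0.56
scene foot [213.8 296.1] 0.63
top hub [159.8 318.9] 0.62
top honey_jar [137.7 210.4] 0.92
top honey_jar [162.  351.4] 0.59
top honey_jar [211.6 208.2] 0.57
top coaster [249.5 292.1] 0.61
top mug [255.9 302. ] 0.79
top salt_shaker [171.2 286. ] 0.62
top spice_jar [135.1 315.1] 0.91
top tin [203.  323.3] 0.57
top spoon [260.2 420.9] 0.85
top foot [167.8 318. ] 0.95
hub [187.7, 293.5] [159.8, 318.9] [ 0.597 -0.044  0.094] 0.004834412523351697
honey_jar [259.0, 192.1] [137.7, 210.4] [0.671 0.226 0.002] 0.0004281936961755769
honey_jar [259.0, 192.1] [162.0, 351.4] [ 0.714  0.014 -0.123] 0.3333839763005958
honey_jar [259.0, 192.1] [211.6, 208.2] [0.516 0.248 0.107] 0.11199386812479462
honey_jar [297.4, 243
[... 546 characters left out ...]
27
mug [260.4, 348.8] [255.9, 302.0] [ 0.382 -0.001  0.008] 0.002792857467908445
salt_shaker [228.0, 271.7] [171.2, 286.0] [0.587 0.04  0.022] 0.008367898630016146
spice_jar [203.9, 269.8] [135.1, 315.1] [ 0.675 -0.033  0.014] 0.001056856560983746
spice_jar [265.9, 345.0] [135.1, 315.1] [ 0.605 -0.084 -0.155] 0.23706803108837857
tin [221.6, 322.1] [203.0, 323.3] [ 0.508 -0.052  0.027] 0.002199587757339121
tin [215.3, 296.6] [203.0, 323.3] [ 0.529 -0.03   0.049] 0.06524317242804688
spoon [215.2, 297.0] [260.2, 420.9] [ 0.466 -0.14   0.075] 0.31687601009699656
foot [213.8, 296.1] [167.8, 318.0] [ 0.592 -0.042  0.017] 0.004650516559336197
1.0 [ 0.246 -0.547  0.231] [-0.     0.978  0.209 -0.   ]
```

View pics/top.png

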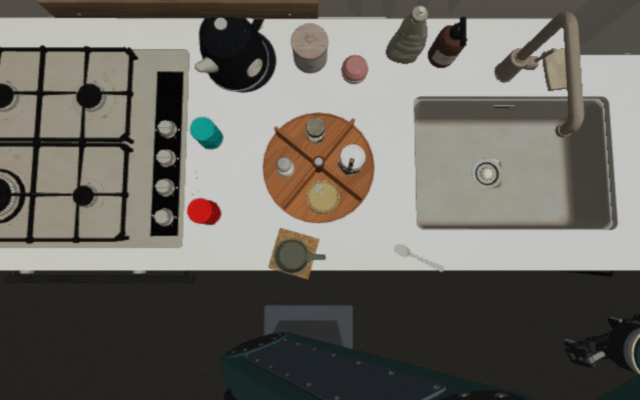

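View pics/scene.png

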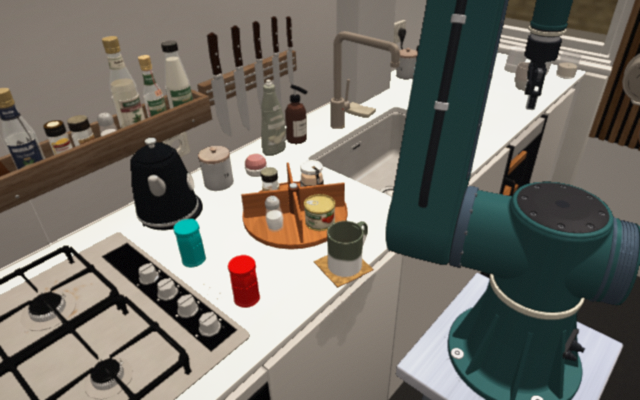

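Top view: tray centre at about (319,165), with dividers running diagonally. There are three candidates for the honey jar:
- Turquoise at (207,134): excluded by colour.
- Red at (204,211): excluded by colour.
- White-lidded jar on the tray at (351,160): fits the description.

I'll confirm it in an enlarged crop and refine the geometry with depth.

Run:
```python
from h import *
np.set_printoptions(precision=3,suppress=True)
z=np.load("d_top.npz");im,d=z["im"],z["d"]
s=np.load("d_scene.npz")["im"]
a=cv2.resize(im[110:230,250:390],None,fx=4,fy=4,interpolation=cv2.INTER_CUBIC)
b=cv2.resize(s[145:260,230:360],None,fx=1.7,fy=1.7,interpolation=cv2.INTER_CUBIC)
c=np.zeros((480,800,3),np.uint8);c[:,:560]=a;c[:b.shape[0],560:560+b.shape[1]]=b
cv2.imwrite("pics/crop.png",c[:,:,::-1])
k=calibration("top");R=np.array(k["R"]);t=np.array(k["t"])
v,u=np.mgrid[:400,:640]
C=np.stack([(u-k["cx"])/k["fx"]*d,(v-k["cy"])/k["fy"]*d,d],-1)
W=(C-t)@R; np.save("W.npy",W)
H=np.array([.597,-.043])
r=np.hypot(W[...,0]-H[0],W[...,1]-H[1])
# tray edge: fit circle on wood pixels
floor=(abs(W[...,2]-.024)<.012)&(r<.16)&(d>0)
p=W[floor][:,:2];(cx,cy),rad=cv2.minEnclosingCircle(p.astype(np.float32));print("tray",cx,cy,rad)
H=np.array([cx,cy])
q=W[(abs(W[...,2]-.095)<.008)&(r<.135)&(r>.112)&(d>0)][:,:2]-H
an=np.arctan2(q[:,1],q[:,0]);m=np.angle(np.exp(4j*an).mean())/4
print("divider angle mod90",np.degrees(m),len(an),np.histogram(np.degrees(an),18,(-180,180))[0])
for n,zl,zh in(("honeyLid",.112,.13),):
    w=(W[...,2]>zl)&(W[...,2]<zh)&(r<.12)&(d>0)
    n_,l,st,ce=cv2.connectedComponentsWithStats(w.astype(np.uint8))
    for i in range(1,n_):
        if st[i,4]>15:
            pp=W[l==i];print(n,ce[i],st[i,4],pp.mean(0),(pp.min(0)+pp.max(0))/2,pp.max(0)-pp.min(0))
# coaster
hsv=cv2.cvtColor(im,cv2.COLOR_RGB2HSV)
co=(hsv[...,1]>90)&(hsv[...,0]<25)&(v>225)&(v<285)&(u>260)&(u<335)&(abs(W[...,2]-.005)<.02)
rc=cv2.minAreaRect(W[co][:,:2].astype(np.float32));print("coaster",co.sum(),rc,W[co][:,2].mean())
print("tall near",[ (n,W[sl][...,2].max()) for n,sl in(("canister",np.s_[25:70,292:328]),("pink",np.s_[55:85,342:368]))])
```

```text
tray 0.5954993367195129 -0.04129139333963394 0.13507352769374847
divider angle mod90 -38.92276520517134 109 [ 0  0 29  0  0  0  6 15  0  0  0 27  0  0  0  5 27  0]
honeyLid [315.324 126.127] 284 [ 0.671 -0.034  0.118] [ 0.672 -0.033  0.118] [0.042 0.04  0.01 ]
honeyLid [352.576 156.431] 517 [ 0.602 -0.117  0.121] [ 0.603 -0.117  0.12 ] [0.056 0.056 0.015]
honeyLid [283.889 162.778] 18 [0.589 0.036 0.113] [0.59  0.036 0.113] [0.016 0.013 0.002]
coaster 597 ((0.3874566853046417, 0.018151186406612396), (0.09919385612010956, 0.0975801944732666), 74.21487426757812) 0.004917686248710746
tall near [('canister', np.float64(1.159503124717481)), ('pink', np.float64(1.159503124717481))]
```

View pics/crop.png

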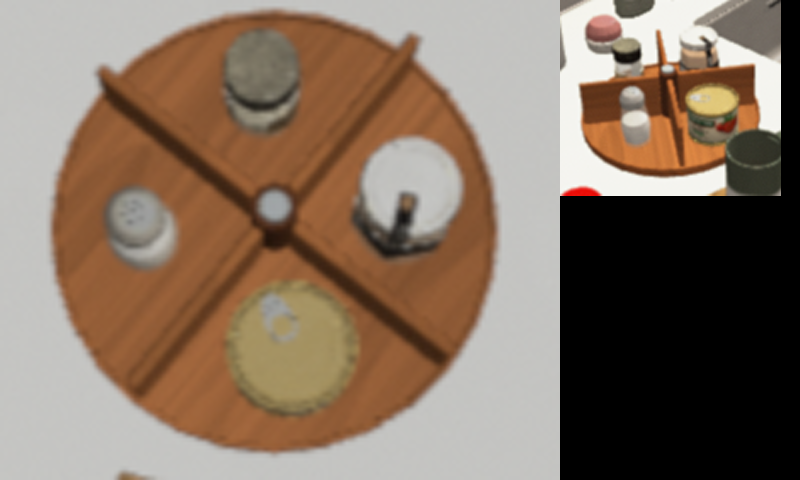

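The picture shows the white-lidded jar (dark label, dipper on top) at (351,158) in the top view. It is the honey jar, and the other two are coloured decoys outside the tray. The tray axis is at (0.5955,-0.041), and the coaster centre is 0.216 m from it, against 0.215 expected. The jar has to turn about 112° clockwise. I'll push the -39° divider from its spice-jar side.

```bash
python3 -m handwheel '[{"rz":-6.75,"fingers":1},{"rz":-6.75,"fingers":1},{"rz":-6.75,"fingers":1},{"rz":-6.75,"fingers":1},{"x":4,"y":0.475,"fingers":1},{"x":4,"y":0.475,"fingers":1},{"x":4,"y":0.475,"fingers":1},{"x":4,"y":0.475,"fingers":1},{"x":4,"y":0.475,"fingers":1},{"x":4,"y":0.475,"fingers":1}]' 30
python3 -m handwheel '[{"x":4,"y":0.475,"fingers":1},{"x":4,"y":0.475,"fingers":1},{"x":4,"y":0.475,"fingers":1},{"x":4,"y":0.475,"fingers":1},{"x":4,"y":0.475,"fingers":1},{"x":4,"y":0.475,"fingers":1},{"x":4,"y":0.475,"fingers":1},{"x":4,"y":0.475,"fingers":1},{"x":2,"y":0.24,"fingers":1},{"fingers":1}]'
```

```text
validation failed for argument at $[0]...
validation failed for argument at $[0]...
```

```bash
python3 -m handwheel '[{"rx":0,"ry":0,"rz":-6.75,"x":0,"y":0,"z":0,"fingers":1},{"rx":0,"ry":0,"rz":-6.75,"x":0,"y":0,"z":0,"fingers":1},{"rx":0,"ry":0,"rz":-6.75,"x":0,"y":0,"z":0,"fingers":1},{"rx":0,"ry":0,"rz":-6.75,"x":0,"y":0,"z":0,"fingers":1},{"rx":0,"ry":0,"rz":0,"x":4,"y":0.475,"z":0,"fingers":1},{"rx":0,"ry":0,"rz":0,"x":4,"y":0.475,"z":0,"fingers":1},{"rx":0,"ry":0,"rz":0,"x":4,"y":0.475,"z":0,"fingers":1},{"rx":0,"ry":0,"rz":0,"x":4,"y":0.475,"z":0,"fingers":1},{"rx":0,"ry":0,"rz":0,"x":4,"y":0.475,"z":0,"fingers":1},{"rx":0,"ry":0,"rz":0,"x":4,"y":0.475,"z":0,"fingers":1}]' 30
```

```text
clock: 2.0
ee_pos: [0.4194, -0.3771, 0.2314]
tcp_rot: [0.0, 0.902, 0.432, 0.0]
ft_force: [1.4, -1.5, 0.2]
opening: 0.0001
finger_force: 0.0
```

```bash
python3 -m handwheel '[{"rx":0,"ry":0,"rz":0,"x":4,"y":0.48,"z":0,"fingers":1},{"rx":0,"ry":0,"rz":0,"x":4,"y":0.48,"z":0,"fingers":1},{"rx":0,"ry":0,"rz":0,"x":4,"y":0.48,"z":0,"fingers":1},{"rx":0,"ry":0,"rz":0,"x":4,"y":0.48,"z":0,"fingers":1},{"rx":0,"ry":0,"rz":0,"x":4,"y":0.48,"z":0,"fingers":1},{"rx":0,"ry":0,"rz":0,"x":4,"y":0.48,"z":0,"fingers":1},{"rx":0,"ry":0,"rz":0,"x":4,"y":0.48,"z":0,"fingers":1},{"rx":0,"ry":0,"rz":0,"x":4,"y":0.48,"z":0,"fingers":1},{"rx":0,"ry":0,"rz":0,"x":4,"y":0.48,"z":0,"fingers":1},{"rx":0,"ry":0,"rz":0,"x":4,"y":0.48,"z":0,"fingers":1}]'
python3 - <<'E'
from h import *
im,d=read_camera("scene");t,_=read_camera("top")
cv2.imwrite("pics/a.png",cv2.resize(np.hstack([im[100:300,180:460],t[60:260,220:440]]),None,fx=1.6,fy=1.6)[:,:,::-1])
s=state();print(s["ee_pos"],s["joint_pos"])
E
```

```text
clock: 3.0
ee_pos: [0.7076, -0.0955, 0.2313]
tcp_rot: [0.0, 0.902, 0.432, 0.0]
ft_force: [-0.1, -1.3, 0.2]
opening: -0.0001
finger_force: 0.0
[ 0.70980603 -0.09259083  0.230912  ] [-0.227304    0.52595678  1.23317358  0.00231386  1.38061151  0.44592364]
```

View pics/a.png

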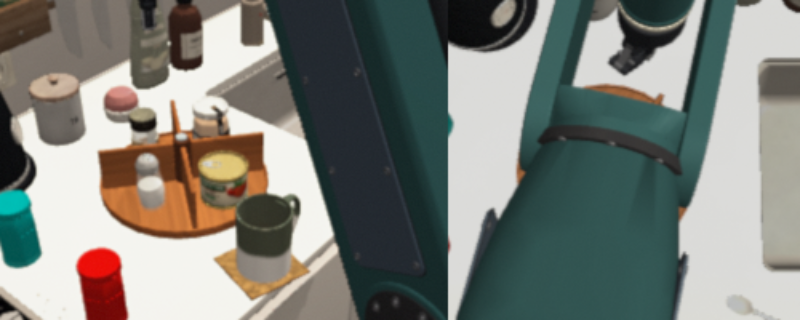

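```bash
python3 -m handwheel '[{"rx":0,"ry":0,"rz":0,"x":0,"y":0,"z":3,"fingers":1},{"rx":0,"ry":0,"rz":0,"x":0,"y":0,"z":3,"fingers":1},{"rx":0,"ry":0,"rz":0,"x":0,"y":0,"z":3,"fingers":1},{"rx":0,"ry":0,"rz":0,"x":0,"y":0,"z":2,"fingers":1},{"rx":0,"ry":0,"rz":0,"x":0,"y":0,"z":2,"fingers":1},{"rx":0,"ry":0,"rz":0,"x":0,"y":0,"z":1.5,"fingers":1},{"rx":0,"ry":0,"rz":0,"x":0,"y":0,"z":1,"fingers":1},{"rx":0,"ry":0,"rz":0,"x":0,"y":0,"z":0.5,"fingers":1},{"rx":0,"ry":0,"rz":0,"x":0,"y":0,"z":0,"fingers":1},{"rx":0,"ry":0,"rz":0,"x":0,"y":0,"z":0,"fingers":1}]'
python3 - <<'E'
from h import *
im,d=read_camera("scene");t,_=read_camera("wrist")
cv2.imwrite("pics/b.png",np.hstack([cv2.resize(im[130:280,210:360],(400,400)),cv2.resize(t,(400,400))])[:,:,::-1])
s=state();print(s["ee_pos"],s["ft_force"])
E
```

```text
clock: 4.1
ee_pos: [0.7071, -0.097, 0.0721]
tcp_rot: [0.0, 0.902, 0.432, 0.001]
ft_force: [-0.2, 0.6, 0.2]
opening: 0.0004
finger_force: 0.0
[ 0.70733834 -0.09693127  0.0724338 ] [-0.04351006  0.63086644  1.04261112]
```

View pics/b.png

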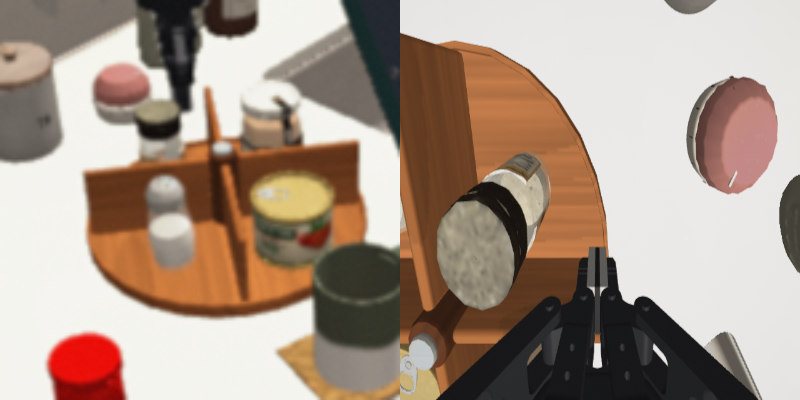

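The fingertip stands in the spice-jar quarter, clear of the jar and beside the divider (wrist view, tip at about (597,250)). Next is the approach and the start of the arc.

```bash
python3 -m handwheel '[{"rx":0,"ry":0,"rz":0,"x":-0.3,"y":0,"z":0,"fingers":1},{"rx":0,"ry":0,"rz":0,"x":-0.3,"y":0,"z":0,"fingers":1},{"rx":0,"ry":0,"rz":0,"x":-0.3,"y":0,"z":0,"fingers":1},{"rx":0,"ry":0,"rz":0,"x":-0.3,"y":0,"z":0,"fingers":1},{"rx":0,"ry":0,"rz":2,"x":-0.43,"y":0.04,"z":0,"fingers":1},{"rx":0,"ry":0,"rz":2,"x":-0.43,"y":0.04,"z":0,"fingers":1},{"rx":0,"ry":0,"rz":3,"x":-0.64,"y":0.06,"z":0,"fingers":1},{"rx":0,"ry":0,"rz":3,"x":-0.64,"y":0.06,"z":0,"fingers":1},{"rx":0,"ry":0,"rz":3,"x":-0.64,"y":0.06,"z":0,"fingers":1},{"rx":0,"ry":0,"rz":3,"x":-0.64,"y":0.06,"z":0,"fingers":1}]'
cat > m.py <<'E'
from h import *
im,d=read_camera("scene")
s=state();p=np.array(s["ee_pos"]);q=s["tcp_rot"];H=np.array([.5955,-.0413])
r=p[:2]-H;yaw=2*np.arctan2(q[2],q[1]);x=np.array([np.cos(yaw),np.sin(yaw)]);y=np.array([x[1],-x[0]])
print("t",s["clock"],"rel to hub in tool x,y cm",r@x*100,r@y*100,"z",p[2],"yaw",np.degrees(yaw),"ang",np.degrees(np.arctan2(r[1],r[0])),"F",s["ft_force"],"j",np.round(s["joint_pos"],2))
for n in("hub","honey_jar"):
    for e in place_of("scene",n)[:3]:
        w=at_z("scene",*e["centre"],.095 if n=="hub" else .022);v=w[:2]-H
        print(n,round(e["confidence"],2),np.round(e["centre"]),w.round(3),"r",np.hypot(*v).round(3),"ang",np.degrees(np.arctan2(v[1],v[0])).round(1))
import sys
if len(sys.argv)>1: cv2.imwrite(sys.argv[1],cv2.resize(im[110:300,190:400],None,fx=2.5,fy=2.5)[:,:,::-1])
E
python3 m.py pics/c.png
```

```text
clock: 5.2
ee_pos: [0.6768, -0.1326, 0.0714]
tcp_rot: [-0.0, 0.954, 0.3, 0.0]
ft_force: [0.0, 1.6, 0.1]
opening: 0.0002
finger_force: 0.7
t 5.25 rel to hub in tool x,y cm 1.3475844340590404 12.143694047384097 z 0.07128205700291641 yaw 34.78298095963 ang -48.884819923570504 F [-0.94902522 -0.81490364 -0.413646  ] j [-0.29  0.64  1.45 -0.    1.05  0.67]
hub 0.8 [187. 294.] [ 0.595 -0.048  0.095] r 0.007 ang -90.5
honey_jar 0.97 [297. 244.] [0.471 0.238 0.022] r 0.306 ang 113.9
honey_jar 0.87 [256. 194.] [0.654 0.229 0.022] r 0.276 ang 77.8
honey_jar 0.55 [199. 316.] [ 0.588 -0.118  0.022] r 0.077 ang -95.9
```

View pics/c.png

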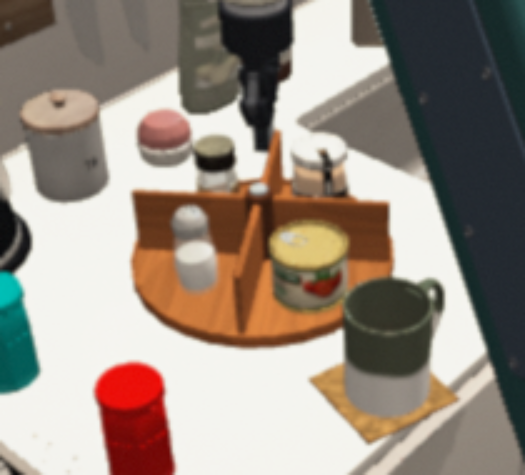

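Contact is made and the tray turns with the finger; the divider has come round by about 15°. Continuing the arc.

```bash
python3 -m handwheel '[{"rx":0,"ry":0,"rz":3,"x":-0.64,"y":0.06,"z":0,"fingers":1},{"rx":0,"ry":0,"rz":4,"x":-0.85,"y":0.07,"z":0,"fingers":1},{"rx":0,"ry":0,"rz":4,"x":-0.85,"y":0.07,"z":0,"fingers":1},{"rx":0,"ry":0,"rz":4,"x":-0.85,"y":0.07,"z":0,"fingers":1},{"rx":0,"ry":0,"rz":4,"x":-0.85,"y":0.07,"z":0,"fingers":1},{"rx":0,"ry":0,"rz":4,"x":-0.85,"y":0.07,"z":0,"fingers":1},{"rx":0,"ry":0,"rz":4,"x":-0.85,"y":0.07,"z":0,"fingers":1},{"rx":0,"ry":0,"rz":4,"x":-0.85,"y":0.07,"z":0,"fingers":1},{"rx":0,"ry":0,"rz":4,"x":-0.85,"y":0.07,"z":0,"fingers":1},{"rx":0,"ry":0,"rz":3,"x":-0.64,"y":0.06,"z":0,"fingers":1}]'
python3 m.py
```

```text
clock: 6.35
ee_pos: [0.6038, -0.1635, 0.0714]
tcp_rot: [0.0, 1.0, -0.026, 0.0]
ft_force: [1.1, 0.7, -0.4]
opening: 0.0001
finger_force: 0.7
t 6.4 rel to hub in tool x,y cm 1.3509292141498799 12.148507040210516 z 0.07122911888962638 yaw -3.0708397601986754 ang -86.72554625688373 F [-1.55114196 -0.63523731  1.00097888] j [-0.38  0.57  1.61 -0.    0.97  1.25]
hub 0.67 [184. 294.] [ 0.603 -0.056  0.095] r 0.016 ang -61.5
honey_jar 0.89 [297. 245.] [0.47  0.236 0.022] r 0.305 ang 114.4
honey_jar 0.83 [210. 324.] [ 0.541 -0.098  0.022] r 0.079 ang -133.8
honey_jar 0.64 [257. 194.] [0.651 0.23  0.022] r 0.277 ang 78.5
```

```bash
python3 -m handwheel '[{"rx":0,"ry":0,"rz":3,"x":-0.64,"y":0.06,"z":0,"fingers":1},{"rx":0,"ry":0,"rz":4,"x":-0.85,"y":0.07,"z":0,"fingers":1},{"rx":0,"ry":0,"rz":4,"x":-0.85,"y":0.07,"z":0,"fingers":1},{"rx":0,"ry":0,"rz":4,"x":-0.85,"y":0.07,"z":0,"fingers":1},{"rx":0,"ry":0,"rz":4,"x":-0.85,"y":0.07,"z":0,"fingers":1},{"rx":0,"ry":0,"rz":4,"x":-0.85,"y":0.07,"z":0,"fingers":1},{"rx":0,"ry":0,"rz":4,"x":-0.85,"y":0.07,"z":0,"fingers":1},{"rx":0,"ry":0,"rz":4,"x":-0.85,"y":0.07,"z":0,"fingers":1},{"rx":0,"ry":0,"rz":4,"x":-0.85,"y":0.07,"z":0,"fingers":1},{"rx":0,"ry":0,"rz":3,"x":-0.64,"y":0.06,"z":0,"fingers":1}]'
python3 m.py pics/d.png
```

```text
clock: 7.5
ee_pos: [0.5274, -0.1429, 0.0716]
tcp_rot: [0.0, 0.937, -0.349, 0.001]
ft_force: [0.8, -0.7, -0.8]
opening: -0.0002
finger_force: 0.7
t 7.55 rel to hub in tool x,y cm 1.368384302179182 12.154682051861446 z 0.0713786681349687 yaw -40.98254889702573 ang -124.55918836673222 F [ 0.15836653  0.03403029 -0.04637048] j [-0.39  0.48  1.79 -0.    0.87  1.9 ]
hub 0.66 [188. 292.] [ 0.596 -0.041  0.095] r 0.001 ang 28.2
honey_jar 0.91 [262. 193.] [0.641 0.241 0.022] r 0.286 ang 80.8
honey_jar 0.85 [299. 245.] [0.466 0.239 0.022] r 0.309 ang 114.8
honey_jar 0.59 [224. 315.] [ 0.52  -0.04   0.022] r 0.075 ang 178.8
```

View pics/d.png

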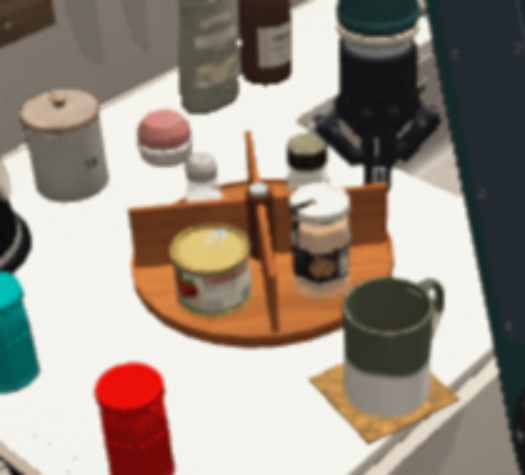

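The honey jar is at crop (320,240), next to the mug, and everything stands upright. About 18° remain.

```bash
python3 -m handwheel '[{"rx":0,"ry":0,"rz":2,"x":-0.43,"y":0.04,"z":0,"fingers":1},{"rx":0,"ry":0,"rz":3,"x":-0.64,"y":0.06,"z":0,"fingers":1},{"rx":0,"ry":0,"rz":3,"x":-0.64,"y":0.06,"z":0,"fingers":1},{"rx":0,"ry":0,"rz":3,"x":-0.64,"y":0.06,"z":0,"fingers":1},{"rx":0,"ry":0,"rz":3,"x":-0.64,"y":0.06,"z":0,"fingers":1},{"rx":0,"ry":0,"rz":2,"x":-0.43,"y":0.04,"z":0,"fingers":1},{"rx":0,"ry":0,"rz":1,"x":-0.21,"y":0.02,"z":0,"fingers":1},{"rx":0,"ry":0,"rz":1,"x":-0.21,"y":0.02,"z":0,"fingers":1},{"rx":0,"ry":0,"rz":0,"x":0,"y":0,"z":0,"fingers":1},{"rx":0,"ry":0,"rz":0,"x":0,"y":0,"z":0,"fingers":1}]'
python3 m.py
python3 -m handwheel '[{"rx":0,"ry":0,"rz":0,"x":0.4,"y":0,"z":0,"fingers":1},{"rx":0,"ry":0,"rz":0,"x":0.4,"y":0,"z":0,"fingers":1},{"rx":0,"ry":0,"rz":0,"x":0.4,"y":0,"z":0,"fingers":1},{"rx":0,"ry":0,"rz":0,"x":0,"y":0,"z":-1,"fingers":1},{"rx":0,"ry":0,"rz":0,"x":0,"y":0,"z":-2,"fingers":1},{"rx":0,"ry":0,"rz":0,"x":0,"y":0,"z":-3,"fingers":1},{"rx":0,"ry":0,"rz":0,"x":0,"y":0,"z":-3,"fingers":1},{"rx":0,"ry":0,"rz":0,"x":0,"y":0,"z":-3,"fingers":1},{"rx":0,"ry":0,"rz":0,"x":0,"y":0,"z":-3,"fingers":1},{"rx":0,"ry":0,"rz":0,"x":0,"y":0,"z":0,"fingers":1}]'
python3 -m handwheel '[{"rx":0,"ry":0,"rz":0,"x":0,"y":4,"z":0,"fingers":1},{"rx":0,"ry":0,"rz":0,"x":0,"y":4,"z":0,"fingers":1},{"rx":0,"ry":0,"rz":0,"x":-4,"y":0,"z":0,"fingers":1},{"rx":0,"ry":0,"rz":0,"x":0,"y":0,"z":0,"fingers":1},{"rx":0,"ry":0,"rz":0,"x":0,"y":0,"z":0,"fingers":1},{"rx":0,"ry":0,"rz":0,"x":0,"y":0,"z":0,"fingers":1},{"rx":0,"ry":0,"rz":0,"x":0,"y":0,"z":0,"fingers":1},{"rx":0,"ry":0,"rz":0,"x":0,"y":0,"z":0,"fingers":1},{"rx":0,"ry":0,"rz":0,"x":0,"y":0,"z":0,"fingers":1},{"rx":0,"ry":0,"rz":0,"x":0,"y":0,"z":0,"fingers":1}]'
python3 - <<'E'
from h import *
im,d=read_camera("top");s,_=read_camera("scene")
print([(np.round(e["centre"]),e["confidence"]) for e in place_of("top","honey_jar")])
cv2.imwrite("pics/e.png",np.hstack([cv2.resize(im[100:290,240:430],(400,400)),cv2.resize(s[130:290,220:380],(400,400))])[:,:,::-1])
np.savez("d2",im=im,d=d)
k=calibration("top");R=np.array(k["R"]);t=np.array(k["t"]);v,u=np.mgrid[:400,:640]
W=(np.stack([(u-k["cx"])/k["fx"]*d,(v-k["cy"])/k["fy"]*d,d],-1)-t)@R
r=np.hypot(W[...,0]-.5955,W[...,1]+.0413)
w=(W[...,2]>.112)&(W[...,2]<.13)&(r<.12)&(d>0)
n,l,st,ce=cv2.connectedComponentsWithStats(w.astype(np.uint8))
for i in range(1,n):
    if st[i,4]>15:
        pp=W[l==i];m=(pp.min(0)+pp.max(0))/2;print(ce[i],st[i,4],m.round(3),np.ptp(pp,0).round(3),"ang",np.degrees(np.arctan2(m[1]+.0413,m[0]-.5955)))
E
python3 m.py
```

```text
clock: 8.65
ee_pos: [0.499, -0.1163, 0.0713]
tcp_rot: [-0.0, 0.871, -0.491, 0.0]
ft_force: [-0.5, 0.7, 0.9]
opening: -0.0005
finger_force: 0.2
t 8.7 rel to hub in tool x,y cm 1.4123571906033083 12.148010277807883 z 0.07128229874632808 yaw -58.79545529340606 ang -142.1638813683069 F [0.68536786 0.43202376 0.25416059] j [-0.36  0.44  1.86  0.    0.83  2.23]
hub 0.69 [188. 293.] [ 0.595 -0.042  0.095] r 0.001 ang -110.3
honey_jar 0.77 [299. 244.] [0.467 0.242 0.022] r 0.311 ang 114.4
honey_jar 0.66 [258. 191.] [0.655 0.237 0.022] r 0.285 ang 78.0
honey_jar 0.64 [225. 313.] [ 0.52  -0.031  0.022] r 0.077 ang 172.3
clock: 9.8
ee_pos: [0.5076, -0.1276, 0.2262]
tcp_rot: [-0.001, 0.871, -0.491, 0.004]
ft_force: [1.2, -0.3, 1.0]
opening: -0.0002
finger_force: 0.0
clock: 10.8
ee_pos: [0.416, -0.1338, 0.2212]
tcp_rot: [-0.0, 0.871, -0.491, -0.0]
ft_force: [-0.6, -0.6, -0.3]
opening: -0.0005
finger_force: 0.0
[(array([216., 207.]), 0.88), (array([140., 210.]), 0.76), (array([196., 312.]), 0.66)]
[352.20629371 168.87062937] 286 [ 0.575 -0.116  0.118] [0.041 0.04  0.011] ang -105.58687228778172
[310.13076923 192.92692308] 520 [ 0.521 -0.024  0.12 ] [0.053 0.055 0.012] ang 166.8255044430768
t 11.0 rel to hub in tool x,y cm -1.3903385550851453 20.16230161126208 z 0.22126403025233987 yaw -58.83057169377498 ang -152.77529124478855 F [0.06760212 0.37071954 0.47327034] j [-0.47  0.13  1.86  0.    1.15  2.13]
hub 0.77 [188. 292.] [ 0.594 -0.04   0.095] r 0.002 ang 138.0
honey_jar 0.96 [260. 195.] [0.643 0.234 0.022] r 0.279 ang 80.1
honey_jar 0.74 [296. 246.] [0.472 0.233 0.022] r 0.3 ang 114.2
honey_jar 0.72 [229. 313.] [ 0.511 -0.021  0.022] r 0.087 ang 166.7
```

View pics/e.png

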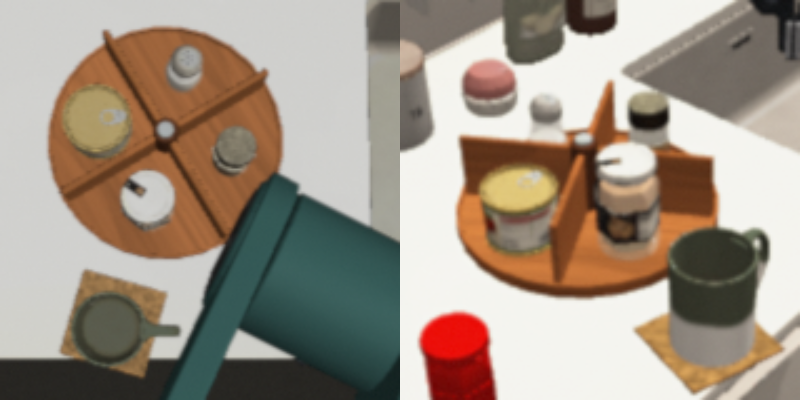

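The honey jar's lid centre is at (0.521,-0.024), about 4 mm from the serving spot at (0.5205,-0.020). The mug and coaster are unmoved, the arm is clear and everything is at rest.

```bash
python3 -c "from rig import *;print(finish_job())"
```

```text
the job is handed in; nothing more can be done
None
```

I turned the lazy Susan about 110° clockwise with a fingertip on one divider; the honey jar now stands at rest about 4 mm from the serving spot, opposite the mug, and the job is handed in (no verdict was returned).

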